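# Ready the pipette over the specimen pot

### The job

The open white pot and the capped brown bottle are standing in each other's places: swap them, so that the pot stands on the middle of the square rubber mat and the bottle on the middle of the round cork coaster, keeping both upright. Then draw the pipette up out of its sloping stand, turn it upright with its tip down, and hold it still with the tip over the mouth of the pot, a few centimetres above the rim and touching nothing. Finish while still holding the pipette there, and leave the other things on the desk alone.

Things in the scene. Friction and masses are not known exactly. Their poses are not given: they have to be found in the camera images.
- pot: Open round white specimen pot, straight sided, outer diameter 54 mm, 62 mm high, wall 3 mm, 0.12 kg or so, loose. Origin: centre of its underside, z up. It starts on the round coaster.
- pot_rim (a point): Centre of the pot's mouth, level with the rim, 62 mm above its underside.
- bottle: Closed brown glass bottle with a black cap, loose, about 0.15 kg: straight body of diameter 52 mm up to 66 mm, then a shoulder and the cap (diameter 30 mm), 95 mm high in all. Origin: centre of its underside, z up. It starts on the square mat.
- mat: Square black rubber mat, 100 x 100 mm, 4 mm thick, fixed to the desk. Origin: centre of its underside (desk level). The mat and the coaster are 200 mm or more apart, centre to centre, the desk between them is free, and either of them may be the one nearer to the stand.
- coaster: Round cork coaster, diameter 100 mm, 4 mm thick, fixed to the desk. Origin: centre of its underside (desk level).
- stand: Fixed stand: steel base 150 x 90 x 12 mm with a grey sleeve sloping at 45 degrees. Origin: centre of the base's underside. The pipette leans towards the stand's +x axis, which points roughly away from the robot; its y axis is level and square to the lean. The sleeve (40 x 36 mm outside) surrounds the handle's lower 50 mm; a 22 mm wide tongue under it reaches 72 mm.
- stand_seat (a point): Point on the pipette's axis at the sleeve's lower end, where the shoulder of the handle sits. From here the axis runs up at 45 degrees towards the stand's +x.
- pipette: Hand pipette, loose, about 0.12 kg, 193 mm long. Origin at the tip, z axis from the tip to the plunger button. Nozzle (diameter up to 12 mm) to 65 mm, white handle 28 mm (x) by 24 mm (y) from 65 to 175 mm, then the button. A hook stands out 12 mm on the -x side at 169 mm. In the stand z slopes up at 45 degrees, y is level, -x faces up; drawn 115 mm along its axis, it is out.
- pipette_tip (a point): The tip of the pipette (its origin).
- pipette_grip (a point): Point on the pipette's axis 148 mm from the tip, in the bare part of the handle above the sleeve; the handle is 24 mm wide here between its two upright side faces (along the stand's y axis).
- slide_case: Bystander: flat wooden slide case 100 x 170 x 24 mm. Origin: centre of its underside.
- dropper: Bystander: small brown dropper bottle, diameter 32 mm, 70 mm high. Origin: centre of its underside.
- cassette_box: Bystander: white open box of paper-labelled cassettes, 80 x 110 x 40 mm. Origin: centre of its underside.
Things that resemble listed ones, but are neither listed nor needed, are in the scene too. Leave any purple or red look-alike of the pipette alone. Leave any purple look-alike of the bottle alone.

How it is judged:
On the way, in this order (a step that is already met when the one before it is completed fails the run):
1. pot and bottle have changed places and stand released (horizontal distance between pot and mat below 0.022 m and angle between each of pot, bottle's own z axis and vertical below 0.1 rad and height (world z) of each of pot, bottle below 0.012 m and horizontal distance between bottle and coaster below 0.024 m and linear speed of each of pot, bottle below 0.03 m/s and contact force between the fingers and pot below 0.05 N and contact force between the fingers and bottle below 0.05 N), for 0.2 s.
2. the pipette is drawn clear of the stand in the fingers (distance between pipette_tip and stand_seat above 0.07 m and height (world z) of pipette_tip above 0.07 m and contact force between pipette and stand below 0.05 N and contact force between the fingers and pipette above 1 N), for 0.2 s.
At the end, for the whole second after the job is handed in: Pot and bottle upright, let go, within 22 mm (mat) and 24 mm (coaster) of the centres; pipette held still in the fingers (over 1 N), upright within 0.22 rad, tip within 22 mm level of the pot mouth's centre and 8 to 90 mm above the rim, touching no pot, bottle or stand (all of step 1 and angle between pipette's own z axis and vertical below 0.22 rad and horizontal distance between pipette_tip and pot_rim below 0.022 m and z of pipette_tip in the frame of pot_rim between 0.008 and 0.09 m and contact force between the fingers and pipette above 1 N and contact force between pipette and pot below 0.05 N and contact force between pipette and stand below 0.05 N and contact force between pipette and bottle below 0.05 N and linear speed of pipette below 0.03 m/s); the arm keeps its last pose, push and grip.
It fails at once if slide case moved by more than 30 mm (distance of slide_case from where it was at the start of the episode above 0.03 m).
It fails at once if dropper moved by more than 30 mm (distance of dropper from where it was at the start of the episode above 0.03 m).
It fails at once if cassette box moved by more than 30 mm (distance of cassette_box from where it was at the start of the episode above 0.03 m).
It fails at once if pot tipped over (angle between pot's own z axis and vertical above 0.6 rad).
It fails at once if bottle tipped over (angle between bottle's own z axis and vertical above 0.6 rad).
It also fails if it takes over 67 s, if anything falls off the work surface, if the arm or the gripper's body presses on something with over 40 N, if the wrist force passes 120 N, or if a joint passes its speed limit or range.

### The arm

A 6-joint arm with a two-finger parallel gripper is mounted at the origin on the work surface. World frame = base frame: x ahead of the robot, y to its left, z up, the work surface at z = 0. Lengths are in m, angles in rad, forces in N, time in s.
With the tool pointing down it reaches from about 0.35 to 0.975 m from the base axis. Payload 17.4 kg.
Tool frame: the origin (TCP) lies midway between the tips of the shut fingers; the grasp point (between the pads) lies 19 mm behind it; z points along the fingers, y is the line along which they close (so a half turn about z gives the same grasp; the last joint's range is limited). The gripper opens to 85 mm and grips with 20 to 120 N. Pads are 22 mm wide; open, the fingers measure 114 mm over their backs; the gripper's body (76 mm by 85 mm) begins 54 mm behind the grasp point. The pads swing forward as they close: fully open they stand 13 mm farther back than shut.
Start: joints at [1.151, 0.116, 1.442, -0, 1.584, -0.038], TCP at [0.252, 0.626, 0.231] pointing down, gripper open.
Joint ranges: [-2.83, 2.83], [-0.83, 2.19], [0.07, 2.5], [-1.14, 4.28], [0.01, 3], [-2.97, 2.97]. Speed limits (rad/s): [1.89, 1.89, 2.22, 3.14, 3.14, 3.14].

### API

Orientations are given as a unit quaternion [w, x, y, z].
In Python, from bench import readout, imaging, manip gives the robot as it stands.
- The arm moves only by the tool jog_arm, never from a script. Its argument "steps" is a list of rows, each a list of 2 entries, a list of its own where there are three numbers: the shift along the world's x, y, z in mm, then the turn about the world's z in degrees. A call has exactly 5 rows; each row shifts and turns the commanded pose from where the row before left it; what a row does not reach is not made up. A row lasts 1/12 s, in which the tool goes at most 41.7 mm and 7.16 degrees, less where a joint would pass 70% of its speed; a pose out of reach is approached as far as the arm can. A call with a gripper value outside its range is refused whole. "jaw" is the opening, from 0 (shut) to 1 (fully open), set as the call begins (left out, the last holds). The fingers move at their own pace and stop on an object; "grip_force" is the grip in N (left out, the last holds). Time passes only in rows, so rows that do not move let the fingers close, or fill a call up. It gives the time, the measured TCP pose, the force, the opening and the grip force at its end, in the units of the state.
- readout.read_state(): the state, without advancing time (a new reading comes with each control period).
- imaging.grab_frame(name): name is "scene" or "top"; returns the picture (384x512x3 uint8, blue, green, red); there is no depth.
- imaging.camera_model(name): a dict with "intrinsics" (3x3 intrinsics, pixels), "R" (3x3) and "t" (3): a world point X has camera coordinates R X + t. Camera axes: x right, y down, z forward; pixel columns grow to the right and rows downward; lengths in m; the calibration is good to about 2 mm. A picture is of the moment at which its call begins. camera_model takes no time and is no camera call.
- manip.hand_in(): hands the job in; it is judged then, once.
The state is a dict: "time": time; "joints": joint angles; "joint_vel": joint speeds; "effort": joint torques, N m; "tcp_pos": TCP position; "orientation": TCP orientation; "ft_force": force on the tool from outside, world axes, zero at the start; "torque": the same for the moment, N m; "opening": finger opening in m; "finger_force": force on a finger pad.
Only numpy, scipy, OpenCV 4.12 (cv2) and the standard library are available. Lean on these libraries where they do the work, as an engineer would, in place of code of your own. Each camera call takes 0.05 s, during which the arm holds its last target. There are 200 camera calls.

## Working session

There is one attempt and no reset: what is moved stays moved. The work goes in short steps, Python scripts to look and compute and a tool call to move; the robot and the scene stay as the last step left them, time stands still between calls to the robot, and variables do not carry over. Pictures are saved under pics/ and viewed, at most 10 in all, crops included, and the job is handed in when it is done.

Besides the shell and the picture viewer there is one more tool, called after "Call:" as name(argument=value, ...), one argument or row to a line, values as JSON. jog_arm: Moves the arm, as the interface text tells. Its arguments: {"type":"object","properties":{"steps":{"type":"array"},"jaw":{"type":"number"},"grip_force":{"type":"number"}},"required":["steps"]}

```bash
mkdir -p pics; ls; cat > h.py <<'E'
import numpy as np, cv2
from bench import readout, imaging, manip
def ray(cam,uv):
    m=imaging.camera_model(cam);K,R,t=[np.array(m[k],float) for k in("intrinsics","R","t")]
    return -R.T@t, R.T@np.linalg.solve(K,[uv[0],uv[1],1.])
def onplane(cam,uv,z):
    o,d=ray(cam,uv); return o+d*(z-o[2])/d[2]
def proj(cam,X):
    m=imaging.camera_model(cam);K,R,t=[np.array(m[k],float) for k in("intrinsics","R","t")]
    p=K@(R@np.array(X)+t); return p[:2]/p[2]
def two(uv1,uv2):
    o1,d1=ray("scene",uv1);o2,d2=ray("top",uv2)
    s=np.linalg.lstsq(np.c_[d1,-d2],o2-o1,rcond=None)[0]
    a,b=o1+d1*s[0],o2+d2*s[1]; return (a+b)/2,np.linalg.norm(a-b)
E
python3 - <<'E'
from h import *
np.set_printoptions(precision=3,suppress=True)
for n in("scene","top"):
    im=imaging.grab_frame(n);cv2.imwrite(f"pics/{n}0.png",im)
    cv2.imwrite(f"pics/{n}0b.png",cv2.resize(im,(800,600),interpolation=cv2.INTER_CUBIC))
    o,d=ray(n,(256,192));print(n,o,d)
print(readout.read_state())
E
```

```text
pics
scene [1.026 0.515 1.015] [-0.472 -0.482 -0.738]
top [ 0.291 -0.089  1.478] [ 0.098 -0.003 -0.995]
{'time': 0.1, 'joints': array([ 1.151,  0.116,  1.442,  0.   ,  1.584, -0.038]), 'joint_vel': array([ 0.   , -0.   , -0.002,  0.001,  0.002, -0.001]), 'effort': array([  0.   , -73.367, -63.378,  -0.   ,   0.005,  -0.   ]), 'tcp_pos': array([0.251, 0.626, 0.231]), 'orientation': array([-0.   ,  0.19 ,  0.982, -0.001]), 'ft_force': array([0.702, 0.121, 0.99 ]), 'torque': array([ 0.006, -0.003,  0.005]), 'finger_force': 0.0, 'opening': 0.08519649085884859}
```

View pics/scene0b.png

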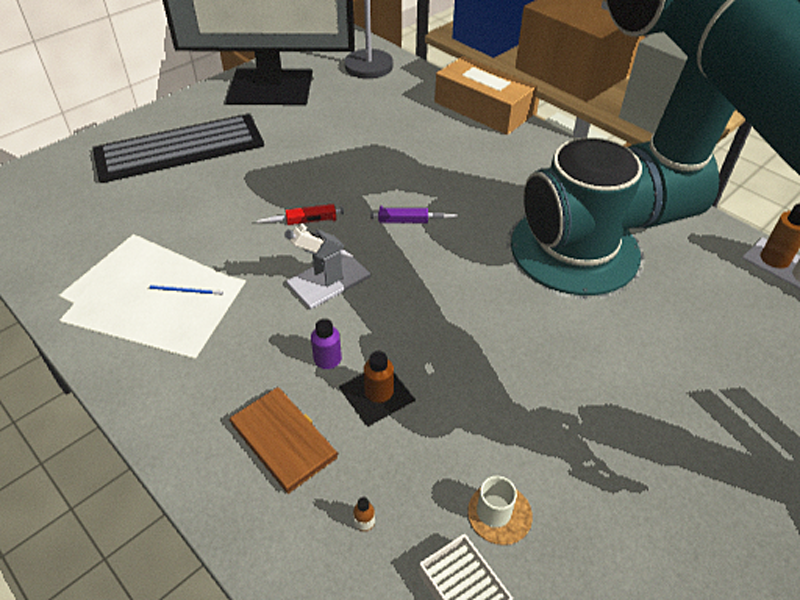

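View pics/top0b.png

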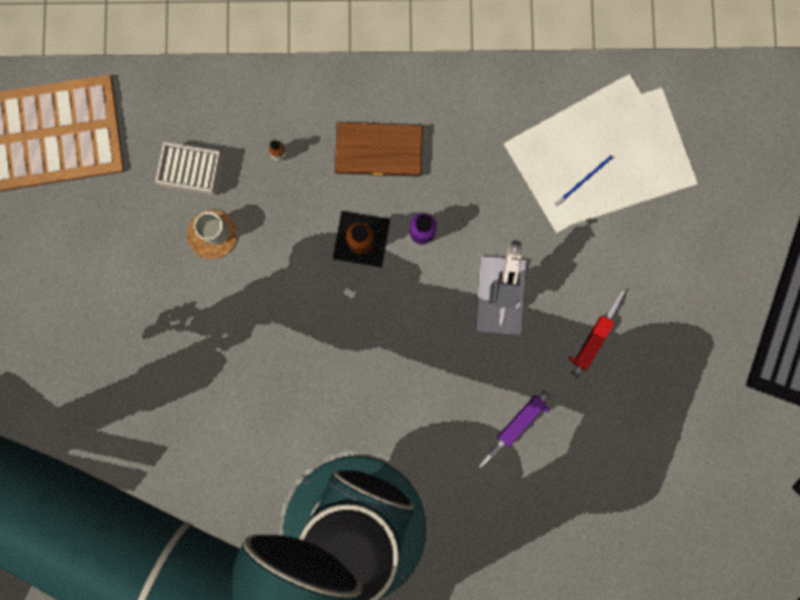

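The scene view (800×600) shows the brown bottle at (378,378) on the black mat, the pot at (495,500) on the coaster and a purple look-alike bottle at (326,343). The white pipette is in its stand at (320,250), with red and purple pipettes lying at (315,214) and (405,215). The top view has the mat at (361,239), the coaster at (212,233) and the stand at (502,294). The other brown bottles, at (785,240) on a tray and the small dropper at (364,512), don't match the listed bottle on the mat. The targets are therefore the bottle on the mat and the white pipette in the stand. I'll confirm that with one enlarged crop montage and measure at the same time.

```bash
cat > m.py <<'E'
from h import *
np.set_printoptions(precision=4,suppress=True)
def blob(mask,near):
    n,l,s,c=cv2.connectedComponentsWithStats(mask.astype(np.uint8))
    ok=[i for i in range(1,n) if s[i,4]>25]
    i=min(ok,key=lambda i:np.hypot(*(c[i]-near))); 
    pts=np.argwhere(l==i)[:,::-1].astype(np.float32); return pts,c[i],s[i,4]
def world(cam,pts,z): return np.array([onplane(cam,p,z)[:2] for p in pts],np.float32)
E
python3 - <<'E'
from m import *
T=cv2.imread("pics/top0.png");S=cv2.imread("pics/scene0.png")
hsv=cv2.cvtColor(T,cv2.COLOR_BGR2HSV);H,Sa,V=cv2.split(hsv)
def rep(n,pts,z):
    w=world("top",pts,z);(c,r)=cv2.minEnclosingCircle(w);print(n,len(pts),"circ",np.array(c),r,"rect",cv2.minAreaRect(w))
roi=lambda x0,y0,x1,y1:(np.add.outer(np.zeros(384),np.arange(512))>=x0)&(np.add.outer(np.zeros(384),np.arange(512))<x1)&(np.add.outer(np.arange(384),np.zeros(512))>=y0)&(np.add.outer(np.arange(384),np.zeros(512))<y1)
cork=(H<25)&(Sa>70)&roi(112,125,160,172)
p,c,a=blob(cork,(136,152));rep("coaster",p,.004)
pot=(Sa<60)&(V>125)&roi(118,130,150,160)
p,c,a=blob(pot,(133,144));rep("pot",p,.066)
mat=(V<45)&roi(205,130,255,175)
p,c,a=blob(mat,(220,160));rep("mat",p,.004)
br=(H<20)&(Sa>120)&(V>45)&roi(215,135,245,168)
p,c,a=blob(br,(230,152));rep("brown@.07",p,.070);print(p.min(0),p.max(0))
cap=(V<60)&roi(222,140,240,160);p,c,a=blob(cap,(230,150));rep("cap",p,.099)
pur=(H>125)&(H<160)&(Sa>90)&roi(255,130,290,160)
p,c,a=blob(pur,(270,145));rep("purple@.066",p,.066)
def crop(im,x,y,w,h,k): return cv2.resize(im[y:y+h,x:x+w],(w*k,h*k),interpolation=cv2.INTER_CUBIC)
a=np.hstack([crop(T,115,125,60,50,5),crop(T,205,130,80,50,5)])
b=np.hstack([crop(T,295,145,60,75,4),crop(S,170,130,75,75,4),crop(S,200,205,40,75,4)])
W=max(a.shape[1],b.shape[1]);pad=lambda i:np.hstack([i,np.zeros((i.shape[0],W-i.shape[1],3),np.uint8)])
o=np.vstack([pad(a),pad(b)]);print(o.shape);cv2.imwrite("pics/mont.png",o)
E
```

```text
coaster 506 circ [0.5736 0.2784] 0.0511355884373188 rect ((0.5740227103233337, 0.27908551692962646), (0.09786593914031982, 0.09899159520864487), 0.5231287479400635)
pot 159 circ [0.5742 0.2682] 0.029888654127717018 rect ((0.5778942704200745, 0.269220769405365), (0.05158128961920738, 0.051773060113191605), 55.09858322143555)
mat 816 circ [ 0.5591 -0.0183] 0.06727505475282669 rect ((0.5600116848945618, -0.017802033573389053), (0.09961613267660141, 0.09751566499471664), 79.67742919921875)
brown@.07 161 circ [ 0.5511 -0.0153] 0.028691930696368217 rect ((0.5531562566757202, -0.015398457646369934), (0.05091964453458786, 0.050501614809036255), 44.054683685302734)
[221. 143.] [238. 161.]
cap 252 circ [ 0.5521 -0.0213] 0.037477970123291016 rect ((0.5520855188369751, -0.0212676003575325), (0.049425624310970306, 0.05608527362346649), 89.41556549072266)
purple@.066 202 circ [ 0.5682 -0.1364] 0.028627153486013412 rect ((0.5673562288284302, -0.13730226457118988), (0.047674838453531265, 0.05440984666347504), 89.12556457519531)
(550, 700, 3)
```

View pics/mont.png

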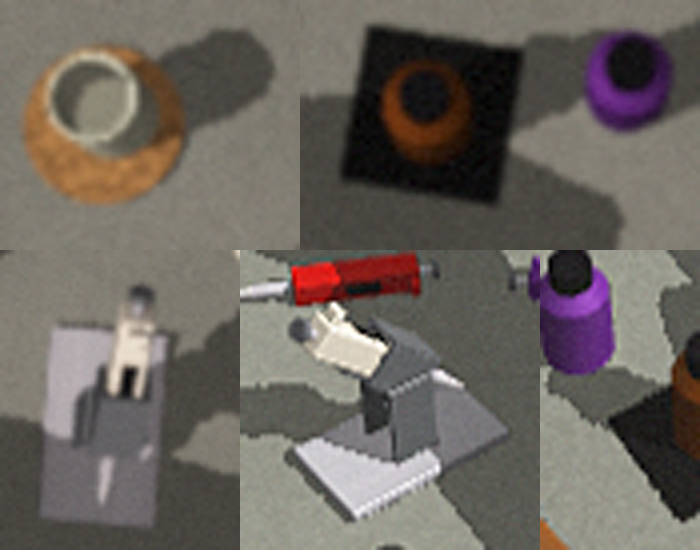

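```bash
python3 - <<'E'
from m import *
t=lambda x,y,k,ox,oy:((x+.5)/k+ox-.5,(y+.5)/k+oy-.5)
print("pot rim",onplane("top",t(93,97,5,115,125),.066))
print("cap",onplane("top",t(126,98,5,205,130),.099), "purple cap",onplane("top",t(632-300,65,5,205,130),.095))
C=[onplane("top",t(x,y-250,4,295,145),.012)[:2] for x,y in[(52,326),(172,329),(155,525),(42,520)]]
print(np.array(C),"centre",np.mean(C,0))
d=(C[0]+C[1]-C[2]-C[3]);print("x axis deg",np.degrees(np.arctan2(d[1],d[0])),[np.linalg.norm(C[i]-C[i-1]) for i in range(4)])
print("button",two(t(302-240,330-250,4,170,130),t(140,298-250,4,295,145)))
print("hook",two(t(333-240,311-250,4,170,130),t(152,328-250,4,295,145)))
# handle outline: white mask in both views
for n,roi,in(("top",(315,150,340,180)),("scene",(180,135,225,175))):
    im=cv2.imread(f"pics/{n}0.png");hs=cv2.cvtColor(im,cv2.COLOR_BGR2HSV).astype(int)
    x0,y0,x1,y1=roi;m=np.zeros(im.shape[:2],bool);m[y0:y1,x0:x1]=((im[...,2].astype(int)-im[...,0]>12)&(hs[...,2]>130))[y0:y1,x0:x1]
    ys,xs=np.where(m);print(n,len(xs),xs.min(),xs.max(),ys.min(),ys.max(),cv2.minAreaRect(np.c_[xs,ys].astype(np.float32)))
    for y in range(ys.min(),ys.max()+1):print(y,xs[ys==y].min(),xs[ys==y].max(),end="; ")
    print()
E
```

```text
pot rim [0.5787 0.2691 0.066 ]
cap [ 0.5529 -0.0193  0.099 ] purple cap [ 0.5716 -0.1394  0.095 ]
[[ 0.5213 -0.254 ]
 [ 0.5177 -0.3464]
 [ 0.367  -0.3287]
 [ 0.372  -0.2426]] centre [ 0.4445 -0.2929]
x axis deg -5.556635722779166 [np.float64(0.1496846139348175), np.float64(0.09246653614341116), np.float64(0.15174354082987962), np.float64(0.08616543254572191)]
button (array([ 0.5156, -0.2978,  0.166 ]), np.float64(0.000540978239983509))
hook (array([ 0.4906, -0.3015,  0.1677]), np.float64(0.010589296590385705))
top 234 315 333 150 179 ((324.7415771484375, 164.71348571777344), (30.20612907409668, 16.864463806152344), 77.00537872314453)
150 322 330; 151 317 326; 152 315 318; 153 315 320; 154 316 317; 155 315 325; 156 316 324; 157 315 325; 158 315 327; 159 315 327; 160 315 327; 161 319 331; 162 320 332; 163 324 333; 164 324 333; 165 323 333; 166 323 333; 167 323 332; 168 323 332; 169 323 332; 170 322 332; 171 322 332; 172 322 332; 173 322 331; 174 322 331; 175 322 331; 176 322 330; 177 322 330; 178 322 330; 179 322 330; 
scene 381 180 213 135 167 ((196.5, 151.0), (32.0, 33.0), 90.0)
135 180 209; 136 183 203; 137 183 213; 138 183 213; 139 184 192; 140 184 192; 141 184 191; 142 184 190; 143 188 194; 144 180 195; 145 182 196; 146 182 194; 147 182 195; 148 188 197; 149 181 198; 150 189 199; 151 189 201; 152 181 204; 153 186 205; 154 183 206; 155 181 206; 156 181 205; 157 182 204; 158 186 204; 159 181 203; 160 181 202; 161 180 202; 162 180 194; 163 188 199; 164 191 199; 165 196 199; 166 191 199; 167 194 195;
```

The montage confirms both targets: a brown bottle with a black cap on the mat, and the white pipette in the grey sleeve. The purple bottle stands apart at (630,80) in the montage. Moving to the pot first.

Call:
jog_arm(
  steps=[
    [[22, -24, -6], 0],
    [[22, -24, -6], 0],
    [[22, -24, -6], 0],
    [[22, -24, -6], 0],
    [[22, -24, -6], 0],
  ],
  jaw=1,
  grip_force=30,
)

```text
time: 0.52
tcp_pos: [0.3622, 0.5051, 0.2007]
orientation: [-0.0, 0.19, 0.982, -0.0]
ft_force: [0.8, 1.4, -1.3]
opening: 0.0851
finger_force: 0.0
```

Call:
jog_arm(
  steps=[
    [[22, -24, -6], 0],
    [[22, -24, -6], 0],
    [[22, -24, -6], 0],
    [[22, -24, -6], 0],
    [[22, -24, -6], 0],
  ],
)

```text
time: 0.93
tcp_pos: [0.4722, 0.385, 0.1708]
orientation: [-0.0, 0.19, 0.982, -0.0]
ft_force: [1.1, 1.1, -0.3]
opening: 0.0854
finger_force: 0.0
```

Call:
jog_arm(
  steps=[
    [[22, -24, -6], 0],
    [[22, -24, -6], 0],
    [[22, -24, -6], 0],
    [[22, -24, -6], 0],
    [[22, -24, -6], 0],
  ],
)

```text
time: 1.35
tcp_pos: [0.5823, 0.2649, 0.1407]
orientation: [-0.0, 0.19, 0.982, -0.0]
ft_force: [0.9, -0.6, 1.0]
opening: 0.0856
finger_force: 0.0
```

Call:
jog_arm(
  steps=[
    [[0, 0, 0], 0],
    [[0, 0, 0], 0],
    [[0, 0, 0], 0],
    [[0, 0, 0], 0],
    [[0, 0, 0], 0],
  ],
)

```text
time: 1.77
tcp_pos: [0.581, 0.2673, 0.1416]
orientation: [0.0, 0.189, 0.982, 0.0]
ft_force: [-0.6, -0.3, -0.3]
opening: 0.0852
finger_force: 0.0
```

Call:
jog_arm(
  steps=[
    [[-3, 1, -20], 0],
    [[0, 0, -25], 0],
    [[0, 0, -25], 0],
    [[0, 0, -25], 0],
    [[0, 0, -20], 0],
  ],
)

```text
time: 2.18
tcp_pos: [0.5776, 0.268, 0.0248]
orientation: [-0.0, 0.189, 0.982, -0.0]
ft_force: [0.1, -0.4, -0.4]
opening: 0.0853
finger_force: 0.0
```

Call:
jog_arm(
  steps=[
    [[0, 0, 0], 0],
    [[0, 0, 0], 0],
    [[0, 0, 0], 0],
    [[0, 0, 0], 0],
    [[0, 0, 0], 0],
  ],
  jaw=0,
)

```text
time: 2.6
tcp_pos: [0.5792, 0.2679, 0.0281]
orientation: [0.001, 0.19, 0.982, 0.001]
ft_force: [-0.9, 1.8, 5.0]
opening: 0.0539
finger_force: 32.3
```

Call:
jog_arm(
  steps=[
    [[0, 0, 0], 0],
    [[0, 0, 0], 0],
    [[0, 0, 0], 0],
    [[0, 0, 0], 0],
    [[0, 0, 0], 0],
  ],
)

```text
time: 3.02
tcp_pos: [0.5792, 0.2678, 0.028]
orientation: [0.001, 0.19, 0.982, 0.001]
ft_force: [-1.7, 1.5, 7.3]
opening: 0.054
finger_force: 32.5
```

Call:
jog_arm(
  steps=[
    [[0, 0, 15], 0],
    [[0, 0, 15], 0],
    [[-4, -28, 0], 0],
    [[-4, -28, 0], 0],
    [[-4, -28, 0], 0],
  ],
)

```text
time: 3.43
tcp_pos: [0.5667, 0.1828, 0.0584]
orientation: [0.001, 0.189, 0.982, 0.0]
ft_force: [0.6, -0.9, -1.2]
opening: 0.0542
finger_force: 32.4
```

Call:
jog_arm(
  steps=[
    [[-4, -28, 0], 0],
    [[-4, -28, 0], 0],
    [[0, 0, 0], 0],
    [[0, 0, -18], 0],
    [[0, 0, -14], 0],
  ],
)

```text
time: 3.85
tcp_pos: [0.5594, 0.1272, 0.0257]
orientation: [0.001, 0.19, 0.982, 0.001]
ft_force: [-1.0, -0.1, -2.0]
opening: 0.0544
finger_force: 32.6
```

Call:
jog_arm(
  steps=[
    [[0, 0, -1], 0],
    [[0, 0, -1], 0],
    [[0, 0, 0], 0],
    [[0, 0, 0], 0],
    [[0, 0, 0], 0],
  ],
)

```text
time: 4.27
tcp_pos: [0.5588, 0.1276, 0.0231]
orientation: [0.0, 0.189, 0.982, -0.0]
ft_force: [-2.8, -2.4, 5.7]
opening: 0.0544
finger_force: 34.1
```

Call:
jog_arm(
  steps=[
    [[0, 0, 0], 0],
    [[0, 0, 0], 0],
    [[0, 0, 0], 0],
    [[0, 0, 0], 0],
    [[0, 0, 0], 0],
  ],
  jaw=1,
)

```text
time: 4.68
tcp_pos: [0.5585, 0.1275, 0.0222]
orientation: [-0.0, 0.19, 0.982, -0.0]
ft_force: [-0.5, 0.0, 0.6]
opening: 0.0853
finger_force: 0.0
```

Call:
jog_arm(
  steps=[
    [[0, 0, 30], 0],
    [[0, 0, 35], 0],
    [[0, 0, 35], 0],
    [[0, -20, 10], 0],
    [[-1, -25, 0], 0],
  ],
)

```text
time: 5.1
tcp_pos: [0.5589, 0.0831, 0.1363]
orientation: [0.003, 0.189, 0.982, 0.001]
ft_force: [0.7, 0.3, -0.6]
opening: 0.0854
finger_force: 0.0
```

Call:
jog_arm(
  steps=[
    [[-2, -35, 0], 0],
    [[-2, -35, 0], 0],
    [[-1, -29, 0], 0],
    [[0, 0, 0], 0],
    [[0, 0, 0], 0],
  ],
)

```text
time: 5.52
tcp_pos: [0.5524, -0.0177, 0.1323]
orientation: [0.0, 0.191, 0.982, 0.0]
ft_force: [0.5, -0.3, 0.4]
opening: 0.0857
finger_force: 0.0
```

Call:
jog_arm(
  steps=[
    [[0, 0, -20], 0],
    [[0, 0, -25], 0],
    [[0, 0, -25], 0],
    [[0, 0, -20], 0],
    [[0, 0, -4], 0],
  ],
)

```text
time: 5.93
tcp_pos: [0.5508, -0.0154, 0.0347]
orientation: [-0.002, 0.189, 0.982, -0.0]
ft_force: [-0.7, 0.4, -0.7]
opening: 0.0855
finger_force: 0.0
```

Call:
jog_arm(
  steps=[
    [[0, 0, 0], 0],
    [[0, 0, 0], 0],
    [[0, 0, 0], 0],
    [[0, 0, 0], 0],
    [[0, 0, 0], 0],
  ],
  jaw=0,
)

```text
time: 6.35
tcp_pos: [0.5535, -0.0165, 0.0402]
orientation: [0.001, 0.19, 0.982, 0.0]
ft_force: [-0.4, 2.3, 7.6]
opening: 0.0509
finger_force: 32.5
```

Call:
jog_arm(
  steps=[
    [[0, 0, 15], 0],
    [[0, 0, 25], 0],
    [[0, 0, 25], 0],
    [[0, 5, 25], 0],
    [[2, 30, 0], 0],
  ],
)

```text
time: 6.77
tcp_pos: [0.5564, 0.0163, 0.1345]
orientation: [0.004, 0.191, 0.982, 0.0]
ft_force: [1.3, -0.1, -1.5]
opening: 0.0509
finger_force: 32.1
```

Call:
jog_arm(
  steps=[
    [[2, 30, 0], 0],
    [[2, 35, 0], 0],
    [[3, 35, 0], 0],
    [[3, 35, 0], 0],
    [[3, 35, 0], 0],
  ],
)

```text
time: 7.18
tcp_pos: [0.5674, 0.1902, 0.1292]
orientation: [0.0, 0.19, 0.982, 0.0]
ft_force: [1.6, -0.5, -2.2]
opening: 0.0506
finger_force: 32.1
```

Call:
jog_arm(
  steps=[
    [[3, 35, 0], 0],
    [[2, 35, 0], 0],
    [[0, 20, 0], 0],
    [[0, 0, 0], 0],
    [[0, 0, 0], 0],
  ],
)

```text
time: 7.6
tcp_pos: [0.5723, 0.2793, 0.1286]
orientation: [0.0, 0.189, 0.982, -0.0]
ft_force: [0.1, 0.2, -1.9]
opening: 0.0509
finger_force: 32.1
```

Call:
jog_arm(
  steps=[
    [[0, 0, -20], 0],
    [[0, 0, -25], 0],
    [[0, 0, -20], 0],
    [[0, 0, -14], 0],
    [[0, 0, -6], 0],
  ],
)

```text
time: 8.02
tcp_pos: [0.5719, 0.2772, 0.0414]
orientation: [-0.001, 0.19, 0.982, -0.001]
ft_force: [-0.2, 1.0, -1.4]
opening: 0.0507
finger_force: 32.1
```

Call:
jog_arm(
  steps=[
    [[0, 0, -1], 0],
    [[0, 0, -1], 0],
    [[0, 0, -1], 0],
    [[0, 0, 0], 0],
    [[0, 0, 0], 0],
  ],
)

```text
time: 8.43
tcp_pos: [0.5729, 0.2785, 0.0412]
orientation: [0.0, 0.19, 0.982, 0.0]
ft_force: [0.0, -0.3, -1.4]
opening: 0.0508
finger_force: 32.1
```

Call:
jog_arm(
  steps=[
    [[0, 0, -1], 0],
    [[0, 0, -1], 0],
    [[0, 0, 0], 0],
    [[0, 0, 0], 0],
    [[0, 0, 0], 0],
  ],
)

```text
time: 8.85
tcp_pos: [0.573, 0.2786, 0.0402]
orientation: [0.001, 0.19, 0.982, 0.0]
ft_force: [-7.0, -3.1, 14.1]
opening: 0.0506
finger_force: 33.8
```

Call:
jog_arm(
  steps=[
    [[0, 0, 0], 0],
    [[0, 0, 0], 0],
    [[0, 0, 0], 0],
    [[0, 0, 0], 0],
    [[0, 0, 20], 0],
  ],
  jaw=1,
)

```text
time: 9.27
tcp_pos: [0.5709, 0.2777, 0.0547]
orientation: [-0.002, 0.19, 0.982, -0.002]
ft_force: [-0.5, 0.3, 0.0]
opening: 0.0853
finger_force: 0.0
```

Call:
jog_arm(
  steps=[
    [[0, 0, 35], 0],
    [[0, 0, 35], 0],
    [[0, -5, 5], 0],
    [[-2, -30, 0], 0],
    [[-3, -30, 0], 0],
  ],
)

```text
time: 9.68
tcp_pos: [0.5676, 0.2135, 0.1339]
orientation: [0.001, 0.189, 0.982, 0.0]
ft_force: [0.4, -0.7, 0.1]
opening: 0.0853
finger_force: 0.0
```

Call:
jog_arm(
  steps=[
    [[-3, -35, 0], 0],
    [[-3, -30, 0], 0],
    [[-3, -20, 0], 0],
    [[0, 0, 0], 0],
    [[0, 0, 0], 0],
  ],
)

```text
time: 10.1
tcp_pos: [0.5586, 0.1276, 0.1334]
orientation: [0.0, 0.191, 0.982, 0.0]
ft_force: [0.8, -0.2, 0.1]
opening: 0.0854
finger_force: 0.0
```

Call:
jog_arm(
  steps=[
    [[0, 0, -20], 0],
    [[0, 0, -25], 0],
    [[0, 0, -25], 0],
    [[0, 0, -24], 0],
    [[0, 0, -14], 0],
  ],
)

```text
time: 10.52
tcp_pos: [0.5575, 0.1292, 0.0225]
orientation: [-0.001, 0.189, 0.982, -0.0]
ft_force: [0.5, -0.2, -1.0]
opening: 0.0853
finger_force: 0.0
```

Call:
jog_arm(
  steps=[
    [[0, 0, 0], 0],
    [[0, 0, 0], 0],
    [[0, 0, 0], 0],
    [[0, 0, 0], 0],
    [[0, 0, 0], 0],
  ],
  jaw=0,
)

```text
time: 10.93
tcp_pos: [0.5593, 0.1287, 0.0268]
orientation: [0.001, 0.19, 0.982, 0.0]
ft_force: [0.1, 1.1, 4.4]
opening: 0.0543
finger_force: 32.3
```

Call:
jog_arm(
  steps=[
    [[0, 0, 15], 0],
    [[0, 0, 20], 0],
    [[0, -20, 0], 0],
    [[0, -30, 0], 0],
    [[0, -35, 0], 0],
  ],
)

```text
time: 11.35
tcp_pos: [0.5587, 0.0434, 0.0614]
orientation: [0.001, 0.189, 0.982, 0.0]
ft_force: [1.4, -0.6, -1.7]
opening: 0.0538
finger_force: 32.3
```

Call:
jog_arm(
  steps=[
    [[1, -35, 0], 0],
    [[0, -25, 0], 0],
    [[0, 0, 0], 0],
    [[0, 0, 0], 0],
    [[0, 0, 0], 0],
  ],
)

```text
time: 11.77
tcp_pos: [0.5596, -0.0164, 0.0607]
orientation: [0.0, 0.19, 0.982, 0.0]
ft_force: [-0.1, 0.2, -1.9]
opening: 0.0541
finger_force: 32.4
```

Call:
jog_arm(
  steps=[
    [[0, -1, -14], 0],
    [[0, 0, -12], 0],
    [[0, 0, -3], 0],
    [[0, 0, -1], 0],
    [[0, 0, 0], 0],
  ],
)

```text
time: 12.18
tcp_pos: [0.5592, -0.0169, 0.0302]
orientation: [-0.001, 0.189, 0.982, -0.0]
ft_force: [-8.6, 1.4, 15.3]
opening: 0.0539
finger_force: 34.3
```

Call:
jog_arm(
  steps=[
    [[0, 0, -1], 0],
    [[0, 0, 0], 0],
    [[0, 0, 0], 0],
    [[0, 0, 0], 0],
    [[0, 0, 0], 0],
  ],
)

```text
time: 12.6
tcp_pos: [0.5593, -0.0169, 0.0302]
orientation: [-0.0, 0.189, 0.982, -0.0]
ft_force: [-14.7, 1.1, 24.8]
opening: 0.0539
finger_force: 35.2
```

Call:
jog_arm(
  steps=[
    [[0, 0, 0], 0],
    [[0, 0, 0], 0],
    [[0, 0, 0], 0],
    [[0, 0, 0], 0],
    [[0, 0, 15], 0],
  ],
  jaw=1,
)

```text
time: 13.02
tcp_pos: [0.558, -0.0173, 0.0413]
orientation: [-0.002, 0.19, 0.982, -0.0]
ft_force: [-0.3, 0.0, -0.2]
opening: 0.0855
finger_force: 0.0
```

Call:
jog_arm(
  steps=[
    [[0, 0, 35], 0],
    [[0, 0, 35], 0],
    [[0, 0, 35], 0],
    [[0, 0, 35], 0],
    [[-5, -10, 35], 0],
  ],
)

```text
time: 13.43
tcp_pos: [0.5545, -0.0266, 0.2206]
orientation: [-0.0, 0.189, 0.982, 0.0]
ft_force: [1.2, -0.2, -1.2]
opening: 0.0851
finger_force: 0.0
```

Call:
jog_arm(
  steps=[
    [[-7, -30, 0], 0],
    [[-7, -30, 0], 4],
    [[-7, -30, 0], 4],
    [[-7, -30, 0], 4],
    [[-7, -30, 0], 4],
  ],
)

```text
time: 13.85
tcp_pos: [0.519, -0.1788, 0.219]
orientation: [-0.0, 0.049, 0.999, 0.0]
ft_force: [0.2, 0.1, 0.6]
opening: 0.0855
finger_force: 0.0
```

Call:
jog_arm(
  steps=[
    [[-7, -30, 0], 0],
    [[-7, -30, 0], 0],
    [[-7, -30, 0], 0],
    [[-6, -29, 0], 0],
    [[0, 0, 0], 0],
  ],
)

```text
time: 14.27
tcp_pos: [0.4913, -0.3004, 0.2185]
orientation: [-0.001, 0.053, 0.999, -0.0]
ft_force: [-0.3, -0.7, 0.3]
opening: 0.0853
finger_force: 0.0
```

```bash
python3 - <<'E'
from m import *
T=imaging.grab_frame("top");S=imaging.grab_frame("scene");cv2.imwrite("pics/top1.png",T);cv2.imwrite("pics/scene1.png",S)
crop=lambda im,x,y,w,h,k: cv2.resize(im[y:y+h,x:x+w],(w*k,h*k),interpolation=cv2.INTER_CUBIC)
a=np.hstack([crop(T,115,125,60,50,4),crop(T,205,130,60,50,4)]);b=np.hstack([crop(T,285,130,80,90,3),crop(S,165,100,80,90,3)])
cv2.imwrite("pics/m1.png",np.vstack([a,b]))
print(readout.read_state()["tcp_pos"],readout.read_state()["orientation"])
H,Sa,V=cv2.split(cv2.cvtColor(T,cv2.COLOR_BGR2HSV))
E
```

```text
[ 0.4922 -0.2972  0.2186] [-0.0004  0.0521  0.9986  0.0003]
```

View pics/m1.png

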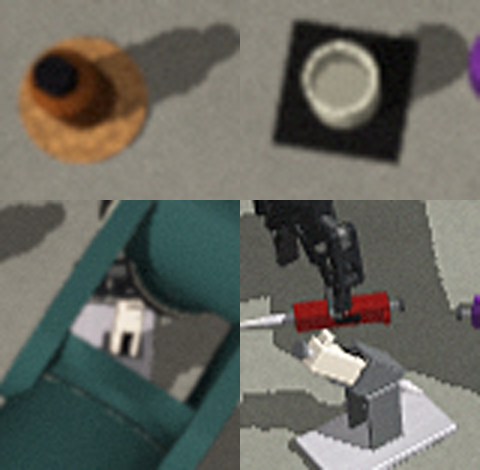

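The bottle stands on the coaster (cap at (55,75) in the crop) and the pot on the mat (rim at (341,82)). The gripper hovers over the white pipette's handle.

```bash
python3 - <<'E'
from m import *
t=lambda x,y,k,ox,oy:((x+.5)/k+ox-.5,(y+.5)/k+oy-.5)
print("pot",onplane("top",t(341-240,82,4,205,130),.066),"bottle cap",onplane("top",t(55,75,4,115,125),.099))
# handle top-face centre line: point on pipette axis line at z -> grip+14 perp
for uv in[(328.2,164),(327.7,168),(327,172),(326.2,176)]:
    o,d=ray("top",uv)
    # plane of top face: passes P0=grip+14*(-.707,.707), contains axis & y
    a=np.radians(-5.5);ax=np.array([np.cos(a),np.sin(a),1])/2**.5;n=np.array([-np.cos(a),-np.sin(a),1])/2**.5
    g=np.array([.484,-.2955,.134]);P=g+.014*n
    X=o+d*((P-o)@n)/(d@n);print(uv,X,"along",(X-P)@ax,"lateral",(X-g)@np.array([-np.sin(a),np.cos(a),0]))
print("proj grip",proj("scene",g),proj("top",g),"button",proj("scene",g+.045*ax),proj("top",g+.045*ax))
print("hook",proj("scene",g+.021*ax+.026*n),proj("top",g+.021*ax+.026*n))
E
```

```text
pot [ 0.5564 -0.0178  0.066 ] bottle cap [0.574  0.2748 0.099 ]
(328.2, 164) [ 0.4954 -0.2936  0.165 ] along 0.029800656536072563 lateral 0.0029864149788106148
(327.7, 168) [ 0.4857 -0.2934  0.1553] along 0.016118408213344582 lateral 0.0022740336946984628
(327, 172) [ 0.4759 -0.2926  0.1455] along 0.0022016448804627574 lateral 0.0021043763102268423
(326.2, 176) [ 0.466  -0.2915  0.1355] along -0.011926748397751458 lateral 0.0022103068190337813
proj grip [195.2315 153.123 ] [327.3373 169.7072] button [184.8502 149.5379] [329.8183 156.6703]
hook [195.2015 144.1253] [329.0533 169.2307]
```

Call:
jog_arm(
  steps=[
    [[-4, 2, 0], 0],
    [[-4, 2, -14], 0],
    [[0, 0, -20], 0],
    [[0, 0, -20], 0],
    [[0, 0, -20], 0],
  ],
)

```text
time: 14.78
tcp_pos: [0.4847, -0.2912, 0.1447]
orientation: [0.0, 0.05, 0.999, -0.0]
ft_force: [0.1, -0.6, -1.1]
opening: 0.0854
finger_force: 0.0
```

Call:
jog_arm(
  steps=[
    [[0, 0, -16], 0],
    [[0, 0, -14], 0],
    [[0, 0, 0], 0],
    [[0, 0, 0], 0],
    [[0, 0, 0], 0],
  ],
)

```text
time: 15.2
tcp_pos: [0.485, -0.2925, 0.1165]
orientation: [0.001, 0.051, 0.999, -0.0]
ft_force: [0.9, 0.2, 0.1]
opening: 0.0849
finger_force: 0.0
```

Call:
jog_arm(
  steps=[
    [[0, 0, 0], 0],
    [[0, 0, 0], 0],
    [[0, 0, 0], 0],
    [[0, 0, 0], 0],
    [[0, 0, 0], 0],
  ],
  jaw=0,
  grip_force=40,
)

```text
time: 15.62
tcp_pos: [0.4845, -0.2927, 0.1155]
orientation: [0.0, 0.051, 0.999, -0.0]
ft_force: [-0.5, 0.1, -0.1]
opening: 0.0258
finger_force: 0.0
```

Call:
jog_arm(
  steps=[
    [[0, 0, 0], 0],
    [[0, 0, 0], 0],
    [[0, 0, 0], 0],
    [[0, 0, 0], 0],
    [[0, 0, 0], 0],
  ],
)

```text
time: 16.03
tcp_pos: [0.4845, -0.293, 0.1156]
orientation: [0.0, 0.051, 0.999, -0.0]
ft_force: [-0.5, -6.1, 3.3]
opening: 0.0236
finger_force: 42.7
```

Call:
jog_arm(
  steps=[
    [[5, 0, 5], 0],
    [[5, -1, 5], 0],
    [[5, 0, 5], 0],
    [[10, -1, 10], 0],
    [[10, -1, 10], 0],
  ],
)

```text
time: 16.45
tcp_pos: [0.5193, -0.2953, 0.1501]
orientation: [-0.001, 0.051, 0.999, 0.0]
ft_force: [-2.5, -0.3, -0.0]
opening: 0.0232
finger_force: 42.5
```

Call:
jog_arm(
  steps=[
    [[10, -1, 10], 0],
    [[10, -1, 10], 0],
    [[10, -1, 10], 0],
    [[10, -1, 10], 0],
    [[10, -1, 10], 0],
  ],
)

```text
time: 16.87
tcp_pos: [0.5701, -0.3002, 0.2005]
orientation: [-0.0, 0.051, 0.999, 0.0]
ft_force: [-0.7, -0.3, -1.9]
opening: 0.0231
finger_force: 42.3
```

Call:
jog_arm(
  steps=[
    [[10, -1, 10], 0],
    [[0, 0, 0], 0],
    [[0, 0, 0], 0],
    [[0, 0, 0], 0],
    [[0, 0, 0], 0],
  ],
)

```text
time: 17.28
tcp_pos: [0.5789, -0.3014, 0.2094]
orientation: [-0.001, 0.051, 0.999, 0.0]
ft_force: [-0.8, 0.3, -1.4]
opening: 0.0233
finger_force: 42.3
```

```bash
python3 - <<'E'
from m import *
T=imaging.grab_frame("top");S=imaging.grab_frame("scene");cv2.imwrite("pics/top2.png",T);cv2.imwrite("pics/scene2.png",S)
crop=lambda im,x,y,w,h,k: cv2.resize(im[y:y+h,x:x+w],(w*k,h*k),interpolation=cv2.INTER_CUBIC)
cv2.imwrite("pics/m2.png",np.hstack([crop(T,290,110,80,110,4),crop(S,150,90,100,110,4)]))
s=readout.read_state();print(s["tcp_pos"],s["ft_force"],s["finger_force"])
E
```

```text
[ 0.579  -0.3015  0.2098] [ 0.1688 -0.4797 -0.9641] 42.3142147064209
```

View pics/m2.png

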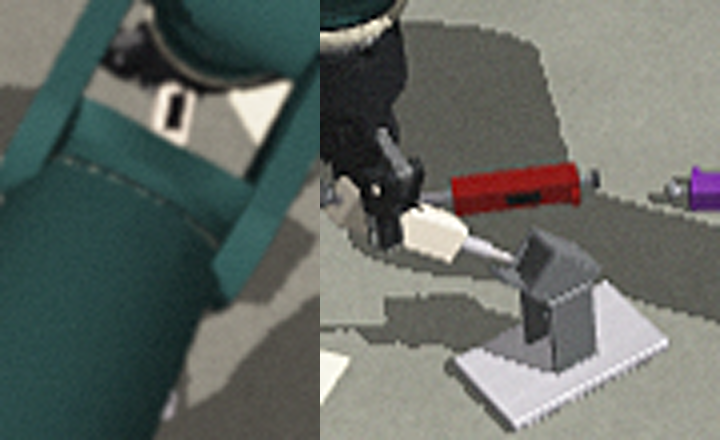

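Montage: the pipette has been drawn up in the fingers at 45°, with the nozzle tip near the sleeve mouth at (510,260). I'll draw it 28 mm further, hold there for step 2, then bring the nozzle in under the tongue's end. That way the tongue can turn the pipette upright between the pads.

Call:
jog_arm(
  steps=[
    [[10, -1, 10], 0],
    [[10, -1, 10], 0],
    [[0, 0, 0], 0],
    [[0, 0, 0], 0],
    [[0, 0, 0], 0],
  ],
)

```text
time: 17.8
tcp_pos: [0.5989, -0.3035, 0.2295]
orientation: [-0.0, 0.051, 0.999, 0.0]
ft_force: [-0.2, 0.4, -0.6]
opening: 0.0234
finger_force: 42.3
```

Call:
jog_arm(
  steps=[
    [[0, 0, 0], 0],
    [[0, 0, 0], 0],
    [[10, -1, 0], 0],
    [[10, -1, 0], 0],
    [[0, 0, -20], 0],
  ],
)

```text
time: 18.22
tcp_pos: [0.6223, -0.3062, 0.2138]
orientation: [0.003, 0.051, 0.999, -0.001]
ft_force: [0.4, -0.1, -0.4]
opening: 0.0237
finger_force: 42.3
```

Call:
jog_arm(
  steps=[
    [[0, 0, -20], 0],
    [[0, 0, -15], 0],
    [[-5, 0, 0], 0],
    [[-5, 1, 0], 0],
    [[0, 0, 0], 0],
  ],
)

```text
time: 18.63
tcp_pos: [0.6092, -0.3047, 0.1765]
orientation: [0.0, 0.051, 0.999, -0.0]
ft_force: [0.1, 0.1, -0.9]
opening: 0.0234
finger_force: 42.3
```

```bash
python3 - <<'E'
from m import *
T=imaging.grab_frame("top");S=imaging.grab_frame("scene");cv2.imwrite("pics/scene3.png",S)
crop=lambda im,x,y,w,h,k: cv2.resize(im[y:y+h,x:x+w],(w*k,h*k),interpolation=cv2.INTER_CUBIC)
cv2.imwrite("pics/m3.png",crop(S,140,80,120,100,6))
s=readout.read_state();print(s["tcp_pos"],s["ft_force"],s["finger_force"])
g=s["tcp_pos"]+[0,0,.019];a=np.radians(-5.7);tip=g-.148*np.array([np.cos(a),np.sin(a),1])/2**.5
C=np.array([.4906,-.2925,.1121])
for n,X in(("grip",g),("tip",tip),("C",C)):print(n,X,proj("scene",X),(proj("scene",X)-[140,80])*6+2.5)
E
```

```text
[ 0.6097 -0.3049  0.177 ] [-0.5785  0.2727 -0.7424] 42.29173421859741
grip [ 0.6097 -0.3049  0.196 ] [154.6564 156.108 ] [ 90.4382 459.1482]
tip [ 0.5056 -0.2945  0.0914] [191.0879 167.184 ] [309.0272 525.604 ]
C [ 0.4906 -0.2925  0.1121] [194.797  160.1029] [331.2819 483.1175]
```

View pics/m3.png

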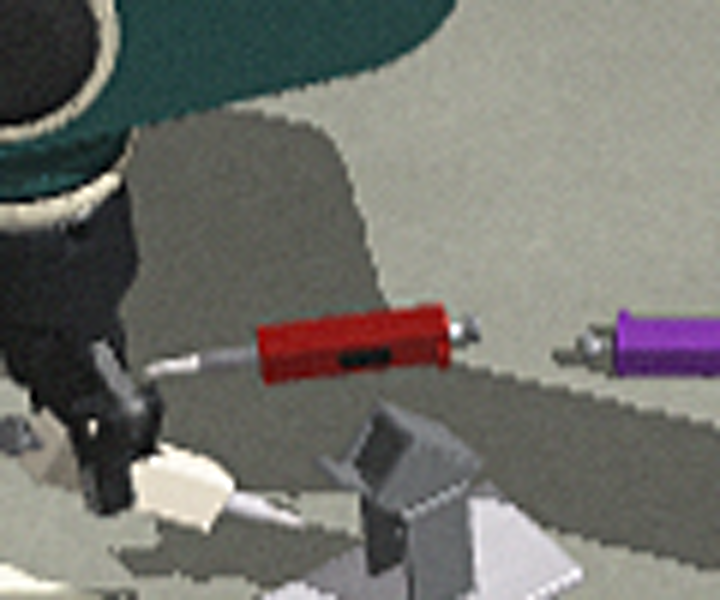

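The tip is at (300,525) in the crop, below and in front of the tongue's end at (325,470), which agrees with the computed positions. Now I'll swing the grip round the tongue's end.

Call:
jog_arm(
  steps=[
    [[-8, 1, 0], 0],
    [[-8, 1, -1], 0],
    [[-8, 0, 0], 0],
    [[-8, 1, 5], 0],
    [[-8, 1, 6], 0],
  ],
  grip_force=30,
)

```text
time: 19.15
tcp_pos: [0.5686, -0.3005, 0.1855]
orientation: [0.0, 0.051, 0.999, 0.0]
ft_force: [2.8, -0.5, -2.7]
opening: 0.0231
finger_force: 41.8
```

Call:
jog_arm(
  steps=[
    [[-8, 1, 6], 0],
    [[-8, 1, 5], 0],
    [[-8, 1, 4], 0],
    [[-8, 1, 4], 0],
    [[-8, 1, 3], 0],
  ],
)

```text
time: 19.57
tcp_pos: [0.5289, -0.2957, 0.2082]
orientation: [0.001, 0.051, 0.999, -0.0]
ft_force: [3.8, -2.4, -1.0]
opening: 0.0235
finger_force: 42.6
```

```bash
python3 - <<'E'
from m import *
S=imaging.grab_frame("scene");cv2.imwrite("pics/scene4.png",S)
crop=lambda im,x,y,w,h,k: cv2.resize(im[y:y+h,x:x+w],(w*k,h*k),interpolation=cv2.INTER_CUBIC)
cv2.imwrite("pics/m4.png",crop(S,140,80,120,100,6))
s=readout.read_state();print(s["tcp_pos"],s["ft_force"],s["finger_force"])
E
```

```text
[ 0.5281 -0.2956  0.2088] [ 2.5721 -0.2613 -0.149 ] 42.553603649139404
```

View pics/m4.png

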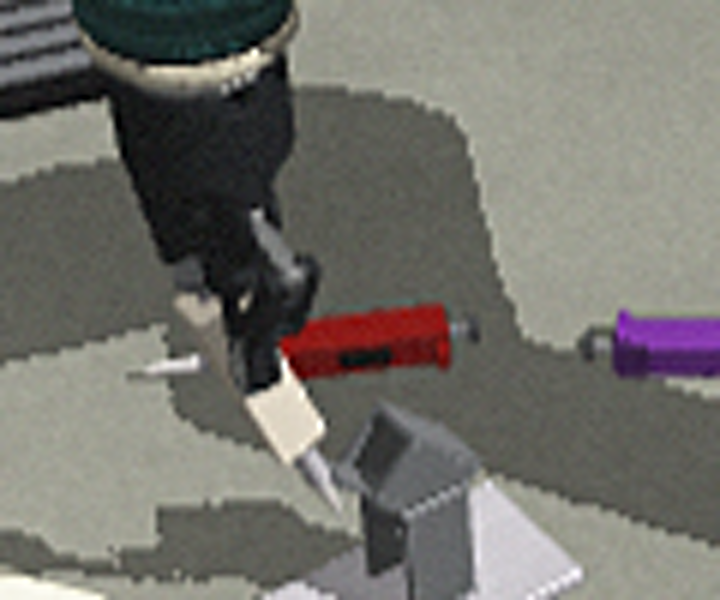

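The crop shows the pipette turning as planned, its axis running from (210,310) to (335,510), roughly 20° from vertical. I'll carry on to upright with a slight overshoot.

Call:
jog_arm(
  steps=[
    [[-8, 1, 3], 0],
    [[-8, 1, 2], 0],
    [[-8, 1, 1], 0],
    [[-8, 1, 0], 0],
    [[-4, 0, 0], 0],
  ],
)

```text
time: 20.03
tcp_pos: [0.4927, -0.2914, 0.2137]
orientation: [0.0, 0.051, 0.999, -0.0]
ft_force: [4.2, 0.6, 1.5]
opening: 0.0237
finger_force: 43.5
```

Call:
jog_arm(
  steps=[
    [[-4, 0, 0], 0],
    [[-3, 1, 0], 0],
    [[0, 0, 0], 0],
    [[0, 0, 0], 0],
    [[0, 0, 0], 0],
  ],
)

```text
time: 20.45
tcp_pos: [0.4864, -0.2906, 0.2131]
orientation: [-0.0, 0.051, 0.999, 0.0]
ft_force: [1.2, -1.0, 0.5]
opening: 0.0237
finger_force: 43.6
```

```bash
python3 - <<'E'
from m import *
S=imaging.grab_frame("scene");cv2.imwrite("pics/scene5.png",S)
crop=lambda im,x,y,w,h,k: cv2.resize(im[y:y+h,x:x+w],(w*k,h*k),interpolation=cv2.INTER_CUBIC)
cv2.imwrite("pics/m5.png",crop(S,140,80,120,100,6))
s=readout.read_state();print(s["tcp_pos"],s["ft_force"],s["finger_force"])
g=s["tcp_pos"]+[0,0,.019]
for d in(0,-.083,-.148):
  for th in(-10,0,10):
    X=g+d*np.array([np.sin(np.radians(th)),0,np.cos(np.radians(th))]);print(d,th,(proj("scene",X)-[140,80])*6+2.5)
E
```

```text
[ 0.4865 -0.2905  0.2131] [ 1.587  -0.7449 -0.0455] 43.624666929244995
0 -10 [316.811  292.3137]
0 0 [316.811  292.3137]
0 10 [316.811  292.3137]
-0.083 -10 [309.6652 437.6098]
-0.083 0 [333.373  425.7163]
-0.083 10 [356.3536 410.1031]
-0.148 -10 [304.4681 543.2837]
-0.148 0 [345.2941 521.7378]
-0.148 10 [384.5935 494.2241]
```

View pics/m5.png

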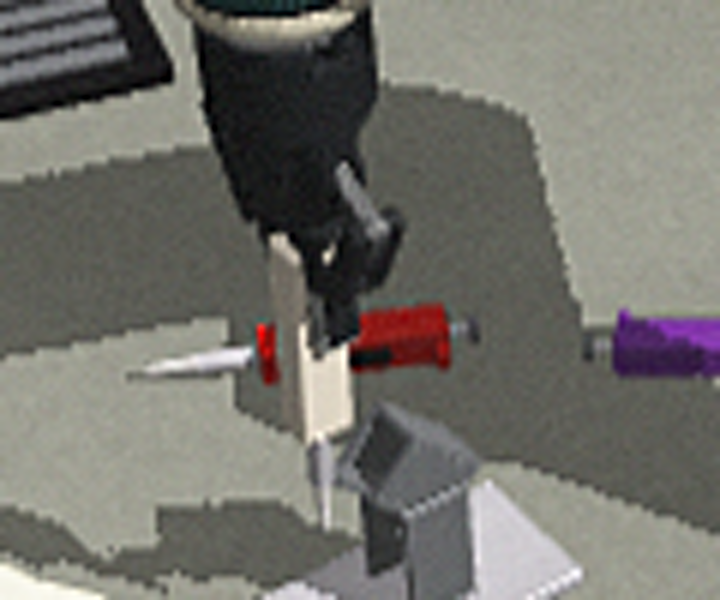

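The pipette is upright now, with the nozzle at (318,445) and the tip at (326,528), leaning about 4–5° past vertical, well within tolerance. Moving away from the stand, up, and over to the pot.

Call:
jog_arm(
  steps=[
    [[8, -1, 0], 0],
    [[8, -1, 0], 0],
    [[4, 0, 20], 0],
    [[0, 0, 30], 0],
    [[0, 0, 30], 0],
  ],
)

```text
time: 20.92
tcp_pos: [0.507, -0.2924, 0.293]
orientation: [-0.001, 0.051, 0.999, 0.001]
ft_force: [-0.0, -0.6, -0.8]
opening: 0.0236
finger_force: 43.4
```

Call:
jog_arm(
  steps=[
    [[2, 12, 0], 0],
    [[4, 24, 0], 0],
    [[5, 28, 0], 0],
    [[5, 28, 0], 0],
    [[5, 28, 0], 0],
  ],
)

```text
time: 21.33
tcp_pos: [0.5281, -0.1713, 0.2928]
orientation: [-0.0, 0.051, 0.999, 0.0]
ft_force: [-0.7, -0.2, -1.3]
opening: 0.0237
finger_force: 43.5
```

Call:
jog_arm(
  steps=[
    [[5, 28, 0], 0],
    [[5, 28, 0], 0],
    [[5, 28, 0], 0],
    [[4, 28, 0], 0],
    [[0, 22, 0], 0],
  ],
)

```text
time: 21.75
tcp_pos: [0.5473, -0.0363, 0.2928]
orientation: [-0.0, 0.051, 0.999, 0.0]
ft_force: [-0.0, -0.9, -1.6]
opening: 0.0238
finger_force: 43.5
```

Call:
jog_arm(
  steps=[
    [[0, 12, 0], 0],
    [[0, 6, 0], 0],
    [[0, 0, 0], 0],
    [[0, 0, 0], 0],
    [[0, 0, 0], 0],
  ],
)

```text
time: 22.17
tcp_pos: [0.5466, -0.0215, 0.2932]
orientation: [-0.0, 0.052, 0.999, -0.0]
ft_force: [0.4, 0.7, -1.4]
opening: 0.0235
finger_force: 43.4
```

```bash
python3 - <<'E'
from m import *
S=imaging.grab_frame("scene");T=imaging.grab_frame("top");cv2.imwrite("pics/scene6.png",S);cv2.imwrite("pics/top6.png",T)
crop=lambda im,x,y,w,h,k: cv2.resize(im[y:y+h,x:x+w],(w*k,h*k),interpolation=cv2.INTER_CUBIC)
cv2.imwrite("pics/m6.png",np.hstack([crop(S,190,160,90,120,5),crop(T,195,110,70,120,5)]))
s=readout.read_state();print(s["tcp_pos"],s["ft_force"],s["finger_force"])
g=s["tcp_pos"]+[0,0,.019]
for th in(-10,0,10):
    X=g-.148*np.array([np.sin(np.radians(th)),0,np.cos(np.radians(th))]);print(th,X,(proj("scene",X)-[190,160])*5+2)
print((proj("scene",(.558,-.0175,.066))-[190,160])*5+2)
E
```

```text
[ 0.5465 -0.0215  0.2933] [-0.5451 -0.3083  0.5301] 43.44222664833069
-10 [ 0.5722 -0.0215  0.1665] [226.8623 272.5311]
0 [ 0.5465 -0.0215  0.1643] [264.8621 248.297 ]
10 [ 0.5208 -0.0215  0.1665] [301.9168 218.8722]
[256.7749 382.9882]
```

View pics/m6.png

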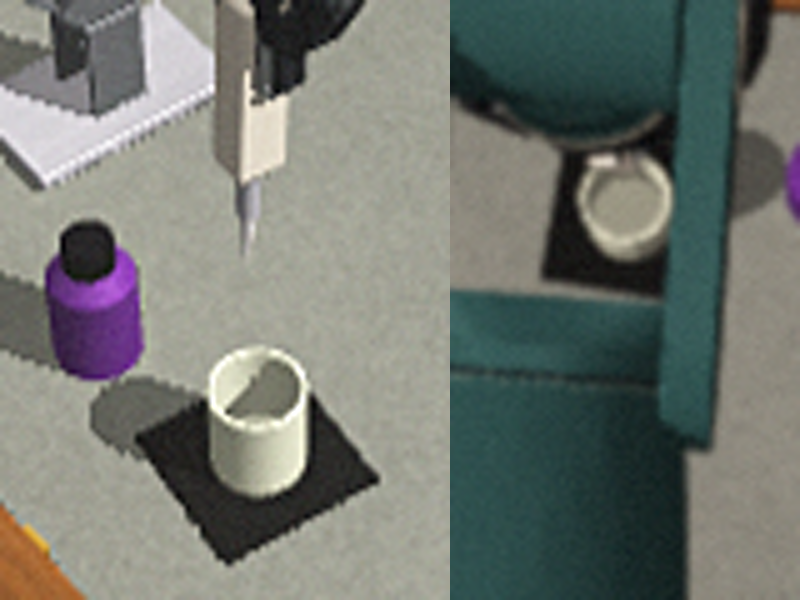

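The tip at (248,260) is nearly over the pot mouth, whose rim centre is at (258,389). A small shift in y, then lower 60 mm.

Call:
jog_arm(
  steps=[
    [[1, 3, 0], 0],
    [[0, 2, -15], 0],
    [[0, 0, -15], 0],
    [[0, 0, -15], 0],
    [[0, 0, -15], 0],
  ],
)

```text
time: 22.68
tcp_pos: [0.5471, -0.0156, 0.2307]
orientation: [-0.001, 0.051, 0.999, -0.0]
ft_force: [-0.0, -0.3, -0.2]
opening: 0.0236
finger_force: 43.4
```

Call:
jog_arm(
  steps=[
    [[0, 0, 0], 0],
    [[0, 0, 0], 0],
    [[0, 0, 0], 0],
    [[0, 0, 0], 0],
    [[0, 0, 0], 0],
  ],
)

```text
time: 23.1
tcp_pos: [0.5478, -0.0156, 0.2341]
orientation: [0.001, 0.051, 0.999, -0.0]
ft_force: [0.5, 0.3, -1.1]
opening: 0.0236
finger_force: 43.4
```

```bash
python3 - <<'E'
from m import *
S=imaging.grab_frame("scene");cv2.imwrite("pics/scene7.png",S)
crop=lambda im,x,y,w,h,k: cv2.resize(im[y:y+h,x:x+w],(w*k,h*k),interpolation=cv2.INTER_CUBIC)
cv2.imwrite("pics/m7.png",crop(S,190,140,140,120,5))
s=readout.read_state();print(s["tcp_pos"],s["ft_force"],s["finger_force"])
g=s["tcp_pos"]+[0,0,.019];X=g+[.0116,-.001,-.1475]
print(X,(proj("scene",X)-[190,140])*5+2,(proj("scene",(.559,-.0165,.066))-[190,140])*5+2)
E
```

```text
[ 0.5477 -0.0156  0.234 ] [-0.0238 -0.6112 -0.8061] 43.44219624996185
[ 0.5593 -0.0166  0.1055] [254.7754 439.5669] [256.6621 485.1283]
```

View pics/m7.png

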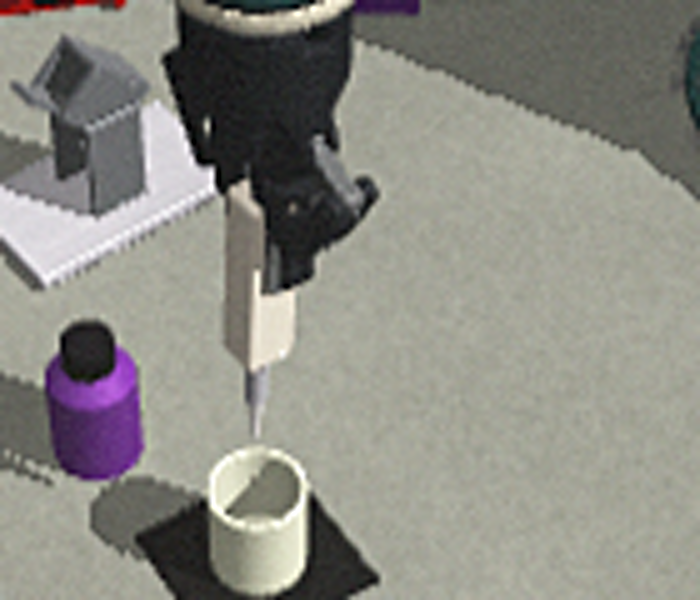

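The tip at (255,437) matches the prediction, about 4 cm above the rim and centred over the pot's mouth. Everything is still, so I'm handing in.

```bash
python3 -c "
from bench import manip
print(manip.hand_in())"
```

```text
the job is handed in; nothing more can be done
None
```

I handed the job in at about 23 s, without a verdict coming back: the pot is on the mat, the bottle is on the coaster, and the pipette is held about 5° from upright with its tip about 4 cm above the centre of the pot's mouth.

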